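# Seat a carving blank against the hidden drilling stop

## Robot

A 6-joint arm with a two-finger parallel gripper is mounted at the origin on the work surface. World frame = base frame: x ahead of the robot, y to its left, z up, the work surface at z = 0. Lengths are in m, angles in rad, forces in N, time in s.
With the tool pointing down it reaches from about 0.3 to 0.875 m from the base axis. Payload 6.4 kg.
Tool frame: the origin (TCP) lies on the centre line of the jaws, within the pads' length; the fingertips stand ctrl.nose_length ahead of it and the grasp point (between the pads) lies 6 mm ahead of it (ctrl.nose_length is the distance from the TCP to the fingertips, in m); x points along the fingers, y is the direction in which the jaws open and shut, and the axes are right-handed (so a half turn about x gives the same grasp; the last joint's range is limited). The gripper opens to 85 mm and grips with 20 to 120 N. Pads are 22 mm wide; open, the fingers measure 114 mm over their backs; the gripper's body (76 mm by 85 mm) begins 54 mm behind the grasp point. The pads swing forward as they close: fully open they stand 13 mm farther back than shut.
Start: joints at [0.948, 0.181, 1.607, -0, 1.354, -0.206], TCP at [0.233, 0.526, 0.256] pointing down, gripper open.
Joint ranges: [-2.99, 2.99], [-0.89, 2.07], [0.3, 2.58], [-1.14, 4.28], [0, 2.63], [-3.12, 3.12]. Speed limits (rad/s): [2.57, 2.57, 3.01, 3.14, 3.14, 3.14].

## Interface

Orientations are given as a unit quaternion [w, x, y, z].
In Python, from bench import telemetry, cams, workorder, spotter, ctrl gives the robot as it stands. The module is installed in compiled form; this text tells all that it offers.
- The arm moves only by the tool servo_tool, never from a script. Its argument "targets" is one flat list of numbers, 4 for each row, row after row: the shift along the tool's x, y, z in mm, then the turn about the tool's x in rad. A call has exactly 5 rows; each row shifts and turns the commanded pose from where the row before left it, along the tool's axes as they then stand; what a row does not reach is not made up. A row lasts 1/10 s, in which the tool goes at most 50 mm and 8.59 degrees, less where a joint would pass 70% of its speed; a pose out of reach is approached as far as the arm can. A call is refused whole if a number of a shift passes 50 or a number of a turn 0.15, either way. A call with a gripper value outside its range is refused whole. "fingers" is the finger opening in mm, from 0 to 85.4, set as the call begins (left out, the last holds). The fingers move at their own pace and stop on an object; the grip force is fixed at half the most. Time passes only in rows, so rows that do not move let the fingers close, or fill a call up. It gives the time, the measured TCP pose, the force and the opening at its end, in the units of the state.
- telemetry.get_obs(): the state, without advancing time (a new reading comes with each control period).
- cams.camera(name): name is "side" or "top" or "wrist"; returns (picture, depth): 400x640x3 uint8, blue, green, red; 400x640 float32, m along the optical axis (not along the pixel's ray), 0 where there is no reading.
- cams.camera_params(name): a dict with "intrinsics" (3x3 intrinsics, pixels), "R" (3x3) and "t" (3): a world point X has camera coordinates R X + t; the wrist camera has in their place "mount" (4x4, takes a point from camera to tool coordinates, whose origin is the TCP and whose axes are the tool frame's). Camera axes: x right, y down, z forward; pixel columns grow to the right and rows downward; lengths in m; the calibration is good to about 2 mm. The wrist camera is an equidistant fisheye: a pixel r from the principal point sees the ray r / f radians off the axis. A picture is of the moment at which its call begins: read the wrist's pose just before it. camera_params takes no time and is no camera call.
- workorder.hand_in(): hands the job in, once; it reports no verdict.
Trained networks look in the newest picture that a camera, given by its name, has taken for a name from the list of things; names that differ only in an ending like _2 or _b are one class to them, and where a whole thing is asked for, a point or a joint stands for the part that bears it (a point fixed in the world has none). Each returns a list of dicts, best first, with "score" (0 to 1); they miss things now and then, are a little off and sometimes report something else, mostly with a low value. They report only what shows in the picture. A call takes as long as a camera call. They do not tell look-alikes from the thing itself.
- spotter.search_frame(camera, thing): "pixel" ([column, row] in pixels, amid what is visible of it).
The state is a dict: "time_s": time; "q": joint angles; "dq": joint speeds; "joint_efforts": joint torques, N m; "eef_pos": TCP position; "eef_rot": TCP orientation; "wrist_force": force on the tool from outside, world axes, zero at the start; "torque": the same for the moment, N m; "opening": opening from 0.0 (shut) to 1.0 (fully open).
Only numpy, scipy, OpenCV 4.12 (cv2) and the standard library are available. Lean on these libraries where they do the work, as an engineer would, in place of code of your own. Each camera call takes 0.05 s, during which the arm holds its last target.

## Task

Take the pale wooden blank (not the dark one), lay it in the trough of the drilling fixture and slide it in under the green hood until you feel it press the hidden stop pad fully home and come up firm. Do not shove on once it is firm, or the stop's setting slips; leave the blank lying there.

Things in the scene. Friction and masses are not known exactly. Their poses are not given: they have to be found in the camera images.
- blank_center (a point): Centre (half-way up) of the loose pale wooden blank, a plain bar 200 mm long (its x axis), 40 mm wide (y), 60 mm high (z), about 0.28 kg, both ends alike, pencil lines on top. It starts flat on the bench, lengthwise roughly away from the robot. A dark brown blank of the same size, not wanted, lies at least 140 mm to its left or right.
- mouth (a point): Drilling fixture: point on the trough floor (20 mm above the bench), midway across, at the green hood's mouth. x runs along the trough into the hood, away from the robot; z up. Trough: 260 mm from here towards the robot, open above and at that end, 60 mm wide, side strips 18 mm thick, 12 mm high. Hood: 180 mm long, 86 wide, roof top 81 mm above the floor; opening 70 wide, 75 high.
- stop_pad (a joint): How far the stop's pad has been pushed in along the trough's x: 0 m untouched, 0.012 m fully home. It has a light drag of about 3 N, stays where it is pushed, then comes up firm. The pad (50 mm wide, 7 to 52 mm above the trough floor) is out of sight in the hood, its untouched face 20 to 60 mm beyond the mouth, different each time.
- stop_setting (a joint): How far the stop's clamped setting has slipped along the trough's x: 0 m at the start. It holds up to about 30 N and slips (up to 0.04 m, and stays there) if the blank is pushed harder.
Not all that is in view belongs to the job. Several things look just like the part that bears blank_center: the one meant starts farthest from the robot's base.

How it is judged:
At the end, for the whole second after the job is handed in: The pale blank lies flat in the trough (within 20 mm sideways and 10 degrees of its line) with its front end at least 15 mm under the hood; the stop pad is pushed in more than 8 mm of its 12 mm and the stop's setting has slipped less than 8 mm (value of joint stop_pad above 0.008 m and value of joint stop_setting below 0.008 m and x of blank_center in the frame of mouth above -0.085 m and y of blank_center in the frame of mouth between -0.02 and 0.02 m and z of blank_center in the frame of mouth between 0.022 and 0.038 m and angle between the x axis of blank_center and the x axis of mouth, either way round below 0.17 rad and angle between blank_center's own z axis and vertical below 0.1 rad); the robot touches nothing.
It also fails if it takes over 38 s, if anything falls off the work surface, if the arm or the gripper's body presses on something with over 40 N, if the wrist force passes 120 N, or if a joint passes its speed limit or range.

## Working session

There is one attempt and no reset: what is moved stays moved. The work goes in short steps, Python scripts to look and compute and a tool call to move; the robot and the scene stay as the last step left them, time stands still between calls to the robot, and variables do not carry over. Pictures are saved under pics/ and viewed, and the job is handed in when it is done.

Besides the shell and the picture viewer there is one more tool, called after ">>>" by a JSON object that holds its "fn" and its "kwargs". servo_tool: Moves the arm, as the interface text tells. Its arguments: {"type":"object","properties":{"targets":{"type":"array","items":{"type":"number"}},"fingers":{"type":"number"}},"required":["targets"]}

```bash
mkdir -p pics; cat > h.py <<'E'
import numpy as np, cv2
from bench import telemetry, cams, workorder, spotter, ctrl
def pt(cam,u,v,d,P=None):
    P=P or cams.camera_params(cam);K=np.array(P["intrinsics"]);R=np.array(P["R"]);t=np.array(P["t"])
    c=np.array([(u-K[0,2])/K[0,0]*d,(v-K[1,2])/K[1,1]*d,d]);return R.T@(c-t)
def cloud(cam,D):
    P=cams.camera_params(cam);K=np.array(P["intrinsics"]);R=np.array(P["R"]);t=np.array(P["t"])
    v,u=np.mgrid[:400,:640];C=np.stack([(u-K[0,2])/K[0,0]*D,(v-K[1,2])/K[1,1]*D,D],-1)
    X=(C-t)@R;X[D==0]=np.nan;return X
E
python3 - <<'E'
from h import *
s=telemetry.get_obs();print(s)
print(ctrl.nose_length)
for c in ("top","side"):
    I,D=cams.camera(c);cv2.imwrite(f"pics/{c}0.png",I);np.savez(f"{c}0.npz",I=I,D=D)
    X=cloud(c,D)
    for th in ("blank_center","stop_pad","mouth"):
        for r in spotter.search_frame(c,th):
            u,v=map(int,r["pixel"]);print(c,th,r,X[min(v,399),min(u,639)])
print(telemetry.get_obs()["time_s"])
E
```

```text
{'time_s': 0.0, 'q': array([ 9.47737391e-01,  1.81524969e-01,  1.60799120e+00, -2.28463178e-05,
        1.35380795e+00, -2.06292734e-01]), 'dq': array([ 0.00150915,  0.00104799,  0.00066937, -0.00182923, -0.0017471 ,
        0.00167962]), 'joint_efforts': array([ 2.14676824e-03, -4.44848049e+01, -3.51350176e+01,  1.41867285e-04,
        8.70140648e-03, -3.17823412e-05]), 'eef_pos': array([0.23244887, 0.52536925, 0.25540128]), 'eef_rot': array([ 0.69157041,  0.14571979,  0.69204925, -0.14684671]), 'wrist_force': array([0.03815962, 0.36310578, 0.77043735]), 'torque': array([ 0.00095594, -0.05065354,  0.02020958]), 'opening': 1.0023056627060292}
0.025
top blank_center {'pixel': [403.3, 297.5], 'score': 0.85} [ 0.2779214  -0.23108844  0.06130777]
top blank_center {'pixel': [349.1, 226.3], 'score': 0.7} [ 0.45220453 -0.1013702   0.06064007]
top blank_center {'pixel': [281.7, 262.2], 'score': 0.65} [0.36350797 0.06656753 0.05808159]
top mouth {'pixel': [211.3, 154.2], 'score': 0.55} [0.64686826 0.2546356  0.02083405]
side blank_center {'pixel': [363.5, 256.1], 'score': 0.87} [0.35927645 0.08406996 0.06072957]
side blank_center {'pixel': [440.5, 167.4], 'score': 0.8} [ 0.26607442 -0.20079176  0.063802  ]
side blank_center {'pixel': [343.7, 183.4], 'score': 0.66} [ 0.45702999 -0.08278494  0.05718169]
side stop_pad {'pixel': [343.1, 182.2], 'score': 0.52} [ 0.45747496 -0.08374413  0.05936379]
side mouth {'pixel': [196.2, 291.4], 'score': 0.85} [0.64485496 0.25423269 0.02345232]
side mouth {'pixel': [344.0, 184.1], 'score': 0.67} [ 0.45434335 -0.08196938  0.05579835]
0.4
```

View pics/top0.png

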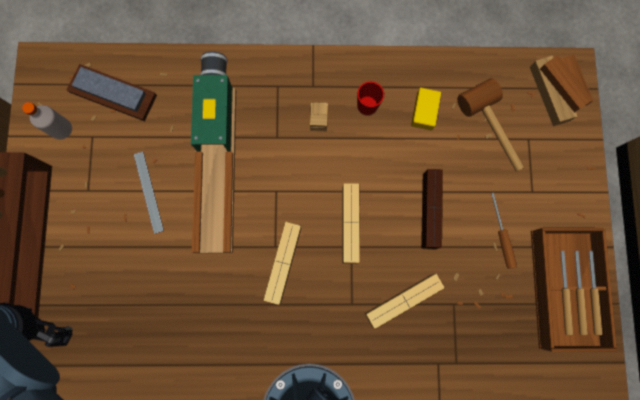

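View pics/side0.png

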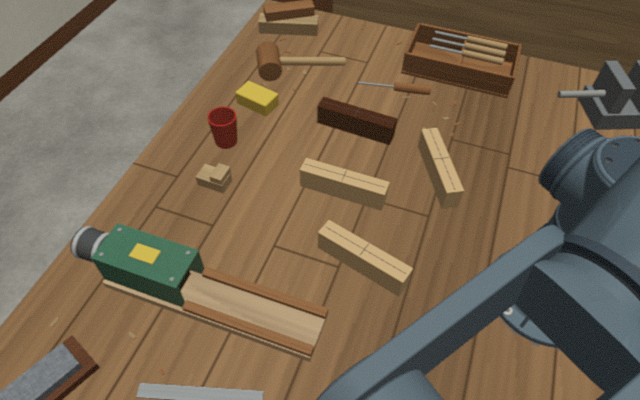

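The top view shows pale blanks at (283,262), (351,222) and (405,301), and the dark one at (432,208). The pale blank at (351,222) is farthest from the base, about 0.46 m. The fixture is at (212,150), hood pointing away. Next I'll measure both precisely.

```bash
python3 - <<'E'
from h import *
for c in ("top","side"):
    z=np.load(f"{c}0.npz");X=cloud(c,z["D"].astype(float));I=z["I"].astype(int)
    m=(abs(X[...,2]-.06)<.008)&(abs(X[...,0]-.455)<.14)&(abs(X[...,1]+.10)<.06)
    p=X[m];print(c,"blank n",len(p),p.mean(0))
    r=cv2.minAreaRect((p[:,:2]*1000).astype(np.float32));print(r)
    if c=="top": print("height",np.median(p[:,2]))
    # bench height
    b=X[(abs(X[...,0]-.45)<.1)&(abs(X[...,1]-.03)<.02)];b=b[b[:,2]<.02];print("bench",np.median(b[:,2]))
    # hood top
    m=(abs(X[...,2]-.101)<.006)&(abs(X[...,0]-.72)<.14)&(abs(X[...,1]-.25)<.08)
    p=X[m];print("hood",len(p),np.median(p,0),cv2.minAreaRect((p[:,:2]*1000).astype(np.float32)))
    # strips
    for lo,hi in ((.022,.045),(.012,.027)):
        m=(X[...,2]>lo)&(X[...,2]<hi)&(X[...,0]>.36)&(X[...,0]<.63)&(abs(X[...,1]-.25)<.075)
        p=X[m];print("base",len(p),p.mean(0),p[:,2].mean(),cv2.minAreaRect((p[:,:2]*1000).astype(np.float32)))
    for x in np.arange(.4,.64,.04):
        m=(abs(X[...,0]-x)<.012)&(abs(X[...,1]-.25)<.08)&(X[...,2]>.010)
        p=X[m]; st=p[p[:,2]>.027]
        print(round(x,2),"y range",p[:,1].min().round(4),p[:,1].max().round(4),"strips",np.sort(st[:,1])[[0,-1]].round(4), "inner", st[st[:,1]<.25][:,1].max().round(4) if (st[:,1]<.25).any() else 0, st[st[:,1]>.25][:,1].min().round(4))
E
```

```text
top blank n 1303 [ 0.45990124 -0.10579874  0.06015426]
((462.89080810546875, -106.5118408203125), (40.262413024902344, 200.07913208007812), 89.53731536865234)
height 0.06010793391558921
bench 0.0002381563399119141
hood 2428 [0.73862983 0.246743   0.10093485] ((752.6783447265625, 247.1276397705078), (208.0906524658203, 87.6447982788086), 0.47792327404022217)
base 1859 [0.50840246 0.24472592 0.02951612] 0.02951611896087425 ((510.091064453125, 244.26828002929688), (239.7981414794922, 100.34198760986328), 0.23230387270450592)
base 2344 [0.50772306 0.24386374 0.01992225] 0.019922246781295123 ((510.2518310546875, 243.82205200195312), (239.12661743164062, 99.1932144165039), 0.0704406127333641)
0.4 y range 0.1944 0.2923 strips [0.1965 0.2923] inner 0.2141 0.2736
0.44 y range 0.1945 0.2936 strips [0.197  0.2936] inner 0.2153 0.2741
0.48 y range 0.1946 0.2934 strips [0.1966 0.2927] inner 0.2144 0.274
0.52 y range 0.1947 0.2945 strips [0.197  0.2945] inner 0.2238 0.2751
0.56 y range 0.1943 0.2937 strips [0.1976 0.2937] inner 0.2447 0.275
0.6 y range 0.1959 0.2948 strips [0.1991 0.2948] inner 0.
[... 401 characters left out ...]
7153255839 ((510.2710876464844, 250.40679931640625), (239.53973388671875, 99.99584197998047), 0.3094610273838043)
base 4037 [0.5062839  0.25259939 0.02049363] 0.02049363438331299 ((510.47955322265625, 251.66110229492188), (239.50650024414062, 99.54754638671875), 0.6423184275627136)
0.4 y range 0.2005 0.3002 strips [0.2005 0.2978] inner 0.2199 0.2785
0.44 y range 0.2005 0.3001 strips [0.2005 0.298 ] inner 0.2209 0.2788
0.48 y range 0.2009 0.3004 strips [0.2009 0.2987] inner 0.2203 0.2786
0.52 y range 0.2007 0.3005 strips [0.2007 0.2979] inner 0.2207 0.2784
0.56 y range 0.2015 0.3015 strips [0.2015 0.2987] inner 0.2215 0.2794
0.6 y range 0.2015 0.3014 strips [0.2015 0.2996] inner 0.2212 0.2792
```

```bash
cat >> h.py <<'E'
from scipy.spatial.transform import Rotation as Rn
def Rt(s): w,x,y,z=s["eef_rot"];return Rn.from_quat([x,y,z,w]).as_matrix()
def go(pos,yaw,s=None):
    # yaw: world heading wanted for tool y axis (mod pi) rel. to world y
    s=s or telemetry.get_obs();R=Rt(s);y=R[:,1];a=np.arctan2(-y[0],y[1])-yaw; a=(a+np.pi/2)%np.pi-np.pi/2
    print("t",s["time_s"],"pos",s["eef_pos"].round(4),"F",s["wrist_force"].round(2),"open",round(s["opening"],3))
    print("axes x",R[:,0].round(4),"y",R[:,1].round(4),"z",R[:,2].round(4))
    turn=a  # tool x down: +turn about x lowers heading
    R2=R@Rn.from_rotvec([turn,0,0]).as_matrix();d=np.array(pos)-s["eef_pos"]
    print("turn",turn.round(4),"shift mm before turn",(R.T@d*1000).round(1),"after turn",(R2.T@d*1000).round(1),"y2",R2[:,1].round(4))
E
python3 - <<'E'
from h import *
go([.418,-.104,.20],-.006)
z=np.load("top0.npz");X=cloud("top",z["D"].astype(float));I=z["I"]
for c in ("top","side"):
    z=np.load(c+"0.npz");X=cloud(c,z["D"].astype(float))
    m=(X[...,2]>.012)&(X[...,2]<.026)&(abs(X[...,1]-.247)<.02);x=X[m][:,0];print(c,"floor x",np.percentile(x,[0,1,99,100]))
    m=(abs(X[...,2]-.101)<.004)&(abs(X[...,1]-.247)<.035);x=X[m][:,0];print("roof",np.percentile(x,[0,1,99,100]))
E
```

```text
t 0.4 pos [0.2327 0.5257 0.2562] F [-0.29 -0.05  0.2 ] open 1.003
axes x [-1.e-04 -2.e-04 -1.e+00] y [ 4.049e-01  9.144e-01 -2.000e-04] z [ 9.144e-01 -4.049e-01 -1.000e-04]
turn -0.4108 shift mm before turn [  56.3 -500.8  424.4] after turn [  56.3 -628.6  189.1] y2 [ 6.e-03  1.e+00 -2.e-04]
top floor x [0.39080492 0.39360754 0.67010742 0.67360634]
roof [0.64914797 0.65089689 0.82962178 0.89109153]
side floor x [0.39083427 0.39258613 0.67275295 0.67726061]
roof [0.64976189 0.65129466 0.8290594  0.83296758]
```

>>> {"fn": "servo_tool", "kwargs": {"targets": [0,0,0,-0.137,0,0,0,-0.137,0,0,0,-0.137,0,-40,40,0,0,-40,40,0], "fingers": 85}}

```text
time_s: 0.9
eef_pos: [0.3029, 0.4545, 0.2563]
eef_rot: [0.707, 0.001, 0.707, -0.001]
wrist_force: [0.9, 0.5, 0.1]
opening: 1.001
```

>>> {"fn": "servo_tool", "kwargs": {"targets": [0,-40,20,0,0,-40,20,0,0,-40,20,0,0,-40,20,0,0,-40,20,0]}}

```text
time_s: 1.4
eef_pos: [0.4024, 0.2525, 0.2566]
eef_rot: [0.707, 0.002, 0.707, -0.002]
wrist_force: [0.2, 0.4, -0.1]
opening: 0.994
```

>>> {"fn": "servo_tool", "kwargs": {"targets": [0,-40,0,0,0,-40,0,0,0,-40,0,0,0,-40,0,0,0,-40,0,0]}}

```text
time_s: 1.9
eef_pos: [0.4005, 0.0526, 0.2566]
eef_rot: [0.707, 0.002, 0.707, -0.002]
wrist_force: [0.6, 0.2, -0.1]
opening: 0.998
```

>>> {"fn": "servo_tool", "kwargs": {"targets": [11,-39,5,0,11,-39,5,0,11,-39,4,0,11,-39,4,0,0,0,0,0]}}

```text
time_s: 2.4
eef_pos: [0.4175, -0.1056, 0.2114]
eef_rot: [0.707, 0.004, 0.708, -0.004]
wrist_force: [-0.5, 0.2, 0.4]
opening: 0.996
```

```bash
python3 - <<'E'
from h import *
s=telemetry.get_obs();R=Rt(s)
I,D=cams.camera("wrist");P=cams.camera_params("wrist");print(P["mount"],P["intrinsics"])
cv2.imwrite("pics/w1.png",I)
K=np.array(P["intrinsics"]);M=np.array(P["mount"])
v,u=np.mgrid[:400,:640];a=np.stack([(u-K[0,2])/K[0,0],(v-K[1,2])/K[1,1]],-1);r=np.linalg.norm(a,axis=-1)+1e-9
d=np.stack([np.sin(r)*a[...,0]/r,np.sin(r)*a[...,1]/r,np.cos(r)],-1)
C=d/d[...,2:]*D[...,None].astype(float)
W=(C@M[:3,:3].T+M[:3,3])@R.T+s["eef_pos"];W[(D==0)|(r>1.2)]=np.nan
m=(abs(W[...,2]-.06)<.007)&(abs(W[...,1]+.1)<.06)&(abs(W[...,0]-.46)<.14)
p=W[m];print(len(p),p.mean(0),cv2.minAreaRect((p[:,:2]*1000).astype(np.float32)))
go([.418,-.104,.046],-.006)
E
```

```text
[[-1.32173988e-03 -3.08151704e-01  9.51336313e-01 -1.16391741e-01]
 [ 9.99998751e-01 -1.23158073e-03  9.90422124e-04  5.50080389e-04]
 [ 8.66447206e-04  9.51336434e-01  3.08152947e-01 -7.84958070e-02]
 [ 0.00000000e+00  0.00000000e+00  0.00000000e+00  1.00000000e+00]] [[309.70691629   0.         322.83515901]
 [  0.         309.70691629 202.74854883]
 [  0.           0.           1.        ]]
7786 [ 0.45038393 -0.10330001  0.05890941] ((464.0568542480469, -103.54646301269531), (40.9006462097168, 200.8975372314453), 89.70296478271484)
t 2.45 pos [ 0.4174 -0.1037  0.2117] F [ 0.47 -0.6   0.05] open 0.993
axes x [-1.3e-03  7.0e-04 -1.0e+00] y [1.000e-02 9.999e-01 7.000e-04] z [ 0.9999 -0.01   -0.0013]
turn -0.004 shift mm before turn [165.7  -0.4   0.8] after turn [165.7  -0.4   0.8] y2 [6.e-03 1.e+00 7.e-04]
```

View pics/w1.png

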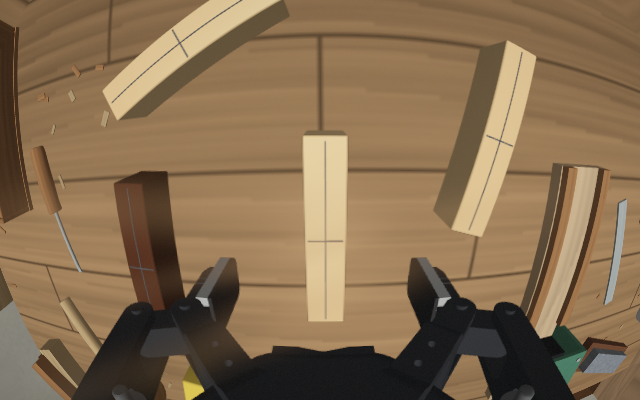

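The wrist view shows the blank at (325,230), centred between the jaws at (225,285) and (425,285). The wrist measurement is y = -0.1035. Descending.

>>> {"fn": "servo_tool", "kwargs": {"targets": [45,0,0,0,45,0,0,0,40,0,1,0,25,0,0,0,10,0,0,0]}}

```text
time_s: 2.95
eef_pos: [0.4173, -0.1, 0.0453]
eef_rot: [0.706, 0.002, 0.708, -0.001]
wrist_force: [1.0, 1.0, -0.0]
opening: 0.994
```

>>> {"fn": "servo_tool", "kwargs": {"targets": [0,0,0,0,0,0,0,0,0,0,0,0,0,0,0,0,0,0,0,0], "fingers": 20}}

```text
time_s: 3.45
eef_pos: [0.4204, -0.1028, 0.0491]
eef_rot: [0.708, 0.001, 0.706, -0.003]
wrist_force: [-1.2, 0.6, 7.5]
opening: 0.458
```

>>> {"fn": "servo_tool", "kwargs": {"targets": [0,0,0,0,0,0,0,0,0,0,0,0,0,0,0,0,0,0,0,0]}}

```text
time_s: 3.95
eef_pos: [0.4204, -0.1028, 0.0491]
eef_rot: [0.708, 0.001, 0.706, -0.003]
wrist_force: [-0.5, 0.3, 7.7]
opening: 0.458
```

>>> {"fn": "servo_tool", "kwargs": {"targets": [-10,0,0,0,-25,0,0,0,-30,0,0,0,-25,0,0,0,-5,0,0,0]}}

```text
time_s: 4.45
eef_pos: [0.4205, -0.1029, 0.1457]
eef_rot: [0.709, 0.001, 0.705, -0.003]
wrist_force: [-0.0, 0.2, -2.4]
opening: 0.456
```

>>> {"fn": "servo_tool", "kwargs": {"targets": [0,25,7,0,0,38,7,0,0,38,7,0,0,38,7,0,0,38,7,0]}}

```text
time_s: 4.95
eef_pos: [0.4541, 0.0763, 0.1415]
eef_rot: [0.707, 0.002, 0.708, -0.002]
wrist_force: [0.4, -0.2, -1.9]
opening: 0.46
```

>>> {"fn": "servo_tool", "kwargs": {"targets": [0,38,0,0,0,38,0,0,0,38,0,0,0,35,0,0,0,20,0,0]}}

```text
time_s: 5.45
eef_pos: [0.4546, 0.246, 0.1413]
eef_rot: [0.707, 0.002, 0.708, -0.001]
wrist_force: [0.3, -0.9, -3.4]
opening: 0.458
```

```bash
cat >> h.py <<'E'
def wcloud():
    s=telemetry.get_obs();R=Rt(s)
    I,D=cams.camera("wrist");P=cams.camera_params("wrist")
    K=np.array(P["intrinsics"]);M=np.array(P["mount"])
    v,u=np.mgrid[:400,:640];a=np.stack([(u-K[0,2])/K[0,0],(v-K[1,2])/K[1,1]],-1);r=np.linalg.norm(a,axis=-1)+1e-9
    d=np.stack([np.sin(r)*a[...,0]/r,np.sin(r)*a[...,1]/r,np.cos(r)],-1)
    C=d/d[...,2:]*D[...,None].astype(float)
    W=(C@M[:3,:3].T+M[:3,3])@R.T+s["eef_pos"];W[(D==0)|(r>1.2)]=np.nan
    return s,I,W
E
python3 - <<'E'
from h import *
s,I,W=wcloud();cv2.imwrite("pics/w2.png",I)
go(s["eef_pos"],.006,s)
I2,D=cams.camera("top");cv2.imwrite("pics/top2.png",I2);X=cloud("top",D.astype(float))
I3,D3=cams.camera("side");cv2.imwrite("pics/side2.png",I3);X3=cloud("side",D3.astype(float))
for n,Q in (("wrist",W),("top",X),("side",X3)):
    m=(Q[...,2]>.022)&(Q[...,2]<.045)&(Q[...,0]>.38)&(Q[...,0]<.64)&(abs(Q[...,1]-.248)<.07);p=Q[m]
    if len(p)>30: print(n,"strips",len(p),cv2.minAreaRect((p[:,:2]*1000).astype(np.float32)),p[:,1].min(),p[:,1].max())
    for lo,hi in ((.125,.16),):
        m=(Q[...,2]>lo)&(Q[...,2]<hi)&(Q[...,0]>.36)&(Q[...,0]<.66)&(abs(Q[...,1]-.248)<.03);p=Q[m]
        if len(p)>30: print(n,"blank",len(p),np.median(p,0),cv2.minAreaRect((p[:,:2]*1000).astype(np.float32)))
E
```

```text
t 5.45 pos [0.4546 0.246  0.1413] F [ 0.26 -0.89 -3.35] open 0.458
axes x [-1.7e-03  2.0e-04 -1.0e+00] y [4.1e-03 1.0e+00 2.0e-04] z [ 1.     -0.0041 -0.0017]
turn -0.0101 shift mm before turn [0. 0. 0.] after turn [0. 0. 0.] y2 [-6.e-03  1.e+00  2.e-04]
wrist strips 3307 ((495.1413269042969, 248.45932006835938), (207.561767578125, 96.7228775024414), 0.46200573444366455) 0.19926278401127148 0.29670251045185453
wrist blank 20494 [0.43225992 0.24703789 0.15103722] ((441.284912109375, 248.02914428710938), (59.96870422363281, 86.69029235839844), 89.68440246582031)
top strips 907 ((514.6371459960938, 243.44122314453125), (249.77430725097656, 97.99726104736328), 0.858304500579834) 0.19491986980282064 0.29415997197795996
top blank 576 [0.55734177 0.23208206 0.15072955] ((506.05889892578125, 241.8655548095703), (182.1771697998047, 40.91611862182617), 1.423765778541565)
side strips 2071 ((515.3489990234375, 251.9610137939453), (250.54176330566406, 98.43451690673828), 1.3156006336212158) 0.200181784740684 0.30144991719264846
side blank 2542 [0.51202385 0.2543293  0.15176354] ((497.6240234375, 251.7251739501953), (200.7336883544922, 53.82787322998047), 1.0321135520935059)
```

View pics/w2.png

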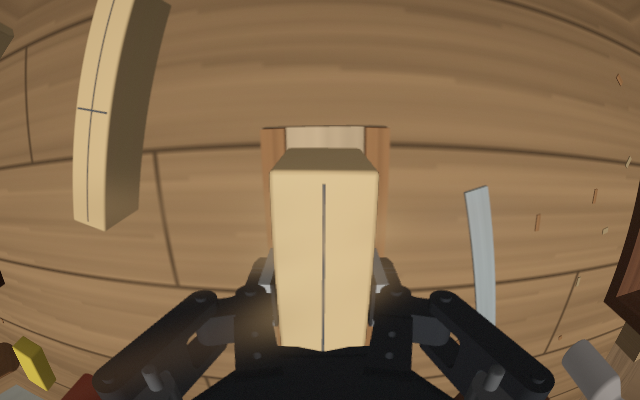

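View pics/side2.png

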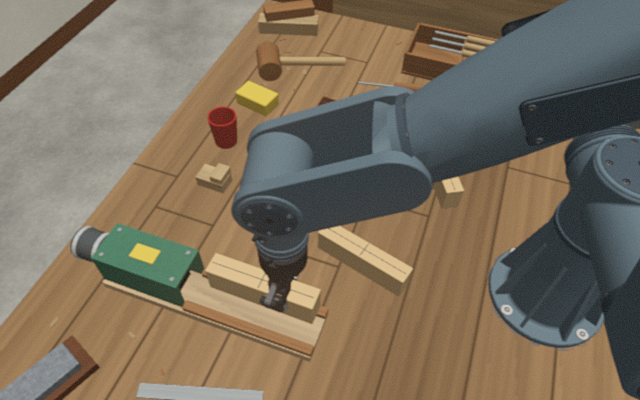

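>>> {"fn": "servo_tool", "kwargs": {"targets": [0,1.5,0,-0.01,20,0,0,0,25,0,0,0,16,0,0,0,6,0,0,0]}}

```text
time_s: 6.1
eef_pos: [0.4545, 0.2437, 0.0733]
eef_rot: [0.706, -0.001, 0.708, 0.001]
wrist_force: [-0.9, -0.4, -3.0]
opening: 0.463
```

>>> {"fn": "servo_tool", "kwargs": {"targets": [0,0,0,0,0,0,0,0,0,0,0,0,0,0,0,0,0,0,0,0]}}

```text
time_s: 6.6
eef_pos: [0.4563, 0.2454, 0.0759]
eef_rot: [0.708, -0.001, 0.707, 0.002]
wrist_force: [0.2, 0.6, -2.7]
opening: 0.461
```

```bash
python3 - <<'E'
from h import *
s,I,W=wcloud()
go(s["eef_pos"],.007,s)
I2,D=cams.camera("top");X=cloud("top",D.astype(float))
I3,D3=cams.camera("side");cv2.imwrite("pics/side3.png",I3);X3=cloud("side",D3.astype(float))
for n,Q in (("wrist",W),("top",X),("side",X3)):
    m=(Q[...,2]>.024)&(Q[...,2]<.04)&(Q[...,0]>.38)&(Q[...,0]<.64)&(abs(Q[...,1]-.248)<.07);p=Q[m]
    if len(p)>30: print(n,"strips",len(p),p[:,1].min(),p[:,1].max())
    m=(Q[...,2]>.072)&(Q[...,2]<.09)&(Q[...,0]>.36)&(Q[...,0]<.64)&(abs(Q[...,1]-.248)<.03);p=Q[m]
    if len(p)>30:
        print(n,"blank",len(p),np.median(p,0),p.min(0),p.max(0),cv2.minAreaRect((p[:,:2]*1000).astype(np.float32)))
        A=np.c_[p[:,0]-.5,np.ones(len(p))];print("tilt,z@.5",np.linalg.lstsq(A,p[:,2],rcond=None)[0])
E
```

```text
t 6.6 pos [0.4563 0.2454 0.0759] F [ 0.2   0.63 -2.68] open 0.461
axes x [ 1.1e-03  3.0e-04 -1.0e+00] y [-4.3e-03  1.0e+00  3.0e-04] z [1.     0.0043 0.0011]
turn -0.0027 shift mm before turn [0. 0. 0.] after turn [0. 0. 0.] y2 [-7.e-03  1.e+00  3.e-04]
wrist strips 8609 0.19933436554836345 0.29660799004735316
wrist blank 19498 [0.4337305  0.24616538 0.08564425] [0.39968699 0.21800335 0.07202282] [0.48649503 0.27798678 0.08997852] ((443.08514404296875, 248.0338897705078), (59.981101989746094, 86.804931640625), 89.64159393310547)
tilt,z@.5 [0.01427464 0.08625596]
top strips 858 0.19498600583092857 0.2938866670721531
top blank 399 [0.56691707 0.23217139 0.08550647] [0.47982114 0.22192061 0.0720527 ] [0.5992992  0.26253803 0.08988866] ((539.4285888671875, 241.83404541015625), (119.60920715332031, 40.38856506347656), 0.6212944984436035)
tilt,z@.5 [0.02691812 0.08324386]
side strips 1871 0.20022114857676837 0.30120067238408865
side blank 2000 [0.51547095 0.25180266 0.08636147] [0.39880647 0.22420547 0.07205067] [0.59868824 0.27726571 0.08999687] ((498.7693176269531, 251.14842224121094), (199.77598571777344, 53.029212951660156), 0.454337477684021)
tilt,z@.5 [-7.15147870e-06  8.54823002e-02]
```

View pics/side3.png

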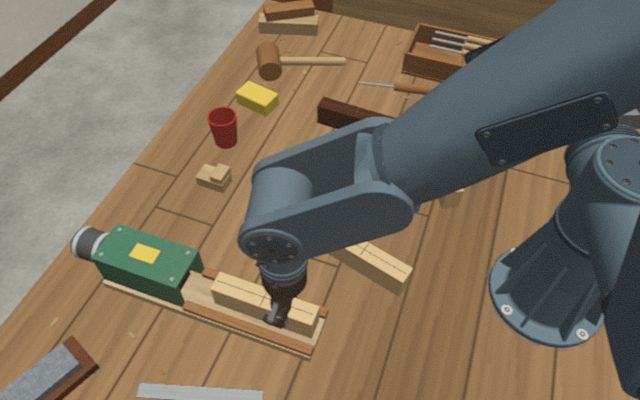

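>>> {"fn": "servo_tool", "kwargs": {"targets": [2,0,0,0,2,0,0,0,1,0,0,0,0,0,0,0,0,0,0,0]}}

```text
time_s: 7.25
eef_pos: [0.4558, 0.2453, 0.0702]
eef_rot: [0.707, -0.002, 0.707, 0.001]
wrist_force: [-0.0, -0.2, -2.3]
opening: 0.464
```

>>> {"fn": "servo_tool", "kwargs": {"targets": [0,0.5,6,0,0,0,12,0,0,0,15,0,0,0,15,0,0,0,8,0]}}

```text
time_s: 7.75
eef_pos: [0.5143, 0.246, 0.0707]
eef_rot: [0.708, -0.001, 0.706, 0.001]
wrist_force: [0.3, 1.1, -2.7]
opening: 0.458
```

```bash
python3 - <<'E'
from h import *
s=telemetry.get_obs();go(s["eef_pos"],.007,s);print(s["joint_efforts"].round(2),s["torque"].round(3))
I3,D3=cams.camera("side");cv2.imwrite("pics/side4.png",I3);Q=cloud("side",D3.astype(float))
m=(Q[...,2]>.072)&(Q[...,2]<.09)&(Q[...,0]>.36)&(Q[...,0]<.64)&(abs(Q[...,1]-.248)<.03);p=Q[m];print(p.min(0),p.max(0),np.median(p,0))
A=np.c_[p[:,0]-.5,np.ones(len(p))];print("tilt,z@.5",np.linalg.lstsq(A,p[:,2],rcond=None)[0])
E
```

```text
t 7.75 pos [0.5143 0.246  0.0707] F [ 0.32  1.14 -2.73] open 0.458
axes x [ 2.e-03  4.e-04 -1.e+00] y [-3.6e-03  1.0e+00  3.0e-04] z [1.     0.0036 0.002 ]
turn -0.0034 shift mm before turn [0. 0. 0.] after turn [0. 0. 0.] y2 [-7.e-03  1.e+00  3.e-04]
[ 1.800e-01 -5.001e+01 -2.820e+01 -3.000e-02 -1.400e-01  1.000e-02] [-0.054  0.072 -0.009]
[0.4568371  0.22145717 0.07210124] [0.63995624 0.27784895 0.08994757] [0.56590494 0.25091586 0.08155848]
tilt,z@.5 [-0.00059133  0.08133258]
```

>>> {"fn": "servo_tool", "kwargs": {"targets": [0,0,2,0,0,0,2,0,0,0,2,0,0,0,2,0,0,0,1,0]}}

```text
time_s: 8.3
eef_pos: [0.5209, 0.2461, 0.0704]
eef_rot: [0.707, -0.002, 0.707, 0.002]
wrist_force: [0.3, -0.1, -2.1]
opening: 0.458
```

>>> {"fn": "servo_tool", "kwargs": {"targets": [0,0,2,0,0,0,2,0,0,0,2,0,0,0,1,0,0,0,0.5,0]}}

```text
time_s: 8.8
eef_pos: [0.5285, 0.2461, 0.0703]
eef_rot: [0.707, -0.001, 0.707, 0.001]
wrist_force: [-0.5, 0.0, -2.5]
opening: 0.462
```

>>> {"fn": "servo_tool", "kwargs": {"targets": [0,0,1.5,0,0,0,1.5,0,0,0,1.5,0,0,0,1.5,0,0,0,1,0]}}

```text
time_s: 9.3
eef_pos: [0.5351, 0.2461, 0.0701]
eef_rot: [0.707, -0.002, 0.707, 0.001]
wrist_force: [-2.9, 0.5, -2.2]
opening: 0.46
```

>>> {"fn": "servo_tool", "kwargs": {"targets": [0,0,1,0,0,0,1,0,0,0,0.5,0,0,0,0.5,0,0,0,0,0]}}

```text
time_s: 9.8
eef_pos: [0.5383, 0.2461, 0.0702]
eef_rot: [0.707, -0.001, 0.707, 0.001]
wrist_force: [-2.9, -0.1, -3.2]
opening: 0.458
```

>>> {"fn": "servo_tool", "kwargs": {"targets": [0,0,0.5,0,0,0,0.5,0,0,0,0.5,0,0,0,0.5,0,0,0,0,0]}}

```text
time_s: 10.3
eef_pos: [0.5404, 0.2461, 0.0703]
eef_rot: [0.707, -0.001, 0.707, 0.001]
wrist_force: [-2.8, -0.1, -2.8]
opening: 0.458
```

>>> {"fn": "servo_tool", "kwargs": {"targets": [0,0,0.4,0,0,0,0.4,0,0,0,0.4,0,0,0,0.3,0,0,0,0,0]}}

```text
time_s: 10.8
eef_pos: [0.5415, 0.2462, 0.0702]
eef_rot: [0.707, -0.002, 0.707, 0.001]
wrist_force: [-5.3, 0.0, -1.2]
opening: 0.46
```

>>> {"fn": "servo_tool", "kwargs": {"targets": [0,0,0.3,0,0,0,0.2,0,0,0,0,0,0,0,0,0,0,0,0,0]}}

```text
time_s: 11.3
eef_pos: [0.5416, 0.2461, 0.0701]
eef_rot: [0.707, -0.002, 0.708, 0.001]
wrist_force: [-6.8, -0.3, -0.2]
opening: 0.459
```

>>> {"fn": "servo_tool", "kwargs": {"targets": [0,0,0.3,0,0,0,0.3,0,0,0,0.2,0,0,0,0,0,0,0,0,0]}}

```text
time_s: 11.8
eef_pos: [0.5417, 0.2461, 0.07]
eef_rot: [0.706, -0.002, 0.708, 0.001]
wrist_force: [-9.5, 0.2, 0.8]
opening: 0.463
```

>>> {"fn": "servo_tool", "kwargs": {"targets": [0,0,0.4,0,0,0,0.4,0,0,0,0.4,0,0,0,0,0,0,0,0,0]}}

```text
time_s: 12.3
eef_pos: [0.5417, 0.2461, 0.0698]
eef_rot: [0.705, -0.002, 0.709, 0.001]
wrist_force: [-15.2, -1.8, 4.8]
opening: 0.461
```

>>> {"fn": "servo_tool", "kwargs": {"targets": [0,0,-1,0,0,0,-1,0,0,0,-0.5,0,0,0,0,0,0,0,0,0]}}

```text
time_s: 12.8
eef_pos: [0.5416, 0.2461, 0.0702]
eef_rot: [0.707, -0.002, 0.707, 0.001]
wrist_force: [-5.8, 0.1, -2.0]
opening: 0.462
```

>>> {"fn": "servo_tool", "kwargs": {"targets": [0,0,0,0,0,0,0,0,0,0,0,0,0,0,0,0,0,0,0,0], "fingers": 70}}

```text
time_s: 13.3
eef_pos: [0.5423, 0.2462, 0.0706]
eef_rot: [0.707, -0.001, 0.707, 0.001]
wrist_force: [0.6, -1.0, -0.4]
opening: 0.818
```

>>> {"fn": "servo_tool", "kwargs": {"targets": [0,0,0,0,-10,0,0,0,-20,0,0,0,-40,0,0,0,-40,0,0,0]}}

```text
time_s: 13.8
eef_pos: [0.5413, 0.246, 0.1815]
eef_rot: [0.707, -0.002, 0.708, 0.001]
wrist_force: [0.2, 0.1, 0.1]
opening: 0.816
```

>>> {"fn": "servo_tool", "kwargs": {"targets": [-20,0,-40,0,0,0,-40,0,0,0,-40,0,0,0,-10,0,0,0,0,0]}}

```text
time_s: 14.3
eef_pos: [0.4111, 0.2459, 0.2011]
eef_rot: [0.708, -0.002, 0.707, 0.002]
wrist_force: [0.9, -0.4, 0.6]
opening: 0.822
```

```bash
python3 - <<'E'
from h import *
s,I,W=wcloud();cv2.imwrite("pics/w5.png",I);go(s["eef_pos"],.007,s)
I3,D3=cams.camera("side");cv2.imwrite("pics/side5.png",I3);X3=cloud("side",D3.astype(float))
I2,D2=cams.camera("top");cv2.imwrite("pics/top5.png",I2);X2=cloud("top",D2.astype(float))
for n,Q in (("wrist",W),("side",X3),("top",X2)):
    m=(Q[...,2]>.072)&(Q[...,2]<.09)&(Q[...,0]>.36)&(Q[...,0]<.645)&(abs(Q[...,1]-.248)<.03);p=Q[m]
    if len(p)<30: continue
    print(n,len(p),p.min(0),p.max(0),np.median(p,0),cv2.minAreaRect((p[:,:2]*1000).astype(np.float32)))
    A=np.c_[p[:,0]-.6,p[:,1]-.248,np.ones(len(p))];print("tilt",np.linalg.lstsq(A,p[:,2],rcond=None)[0])
    m=(Q[...,2]>.024)&(Q[...,2]<.04)&(Q[...,0]>.38)&(Q[...,0]<.64)&(abs(Q[...,1]-.248)<.07);p=Q[m]
    print("strips",p[:,1].min(),p[:,1].max(),"x",p[:,0].min())
    m=(abs(Q[...,2]-.101)<.004)&(abs(Q[...,1]-.247)<.035);x=Q[m][:,0]
    if len(x): print("roof",np.percentile(x,[1,99]))
E
```

```text
t 14.3 pos [0.4111 0.2459 0.2011] F [ 0.9  -0.36  0.62] open 0.822
axes x [ 1.3e-03  4.0e-04 -1.0e+00] y [-5.4e-03  1.0e+00  4.0e-04] z [1.     0.0054 0.0013]
turn -0.0016 shift mm before turn [0. 0. 0.] after turn [0. 0. 0.] y2 [-7.e-03  1.e+00  4.e-04]
wrist 2947 [0.48380345 0.22641762 0.07206648] [0.57476002 0.26692477 0.08148249] [0.52079832 0.24647331 0.07903996] ((529.2621459960938, 246.6257781982422), (40.25627136230469, 90.98308563232422), 89.6792221069336)
tilt [0.01418021 0.00226298 0.07998038]
strips 0.19977478135844626 0.2975651382217896 x 0.39117782354146413
side 1832 [0.48364053 0.22662248 0.07210767] [0.64499268 0.2686761  0.08551788] [0.56187307 0.25011905 0.08022753] ((564.3040771484375, 247.7093048095703), (41.943565368652344, 161.36343383789062), 89.87615966796875)
tilt [ 0.00096281 -0.03592178  0.08010724]
strips 0.19931823929736192 0.299989407864333 x 0.3903830528056586
roof [0.65123692 0.82953698]
top 1066 [0.48334361 0.2226597  0.07203031] [0.64490363 0.26409697 0.08759048] [0.56302681 0.2425712  0.07984655] ((564.1189575195312, 243.44424438476562), (41.40327072143555, 161.60061645507812), 89.85233306884766)
tilt [0.00082705 0.01362502 0.0798427 ]
strips 0.1948383859440455 0.29407102129419027 x 0.3904747101658259
roof [0.65053121 0.8298331 ]
```

View pics/side5.png

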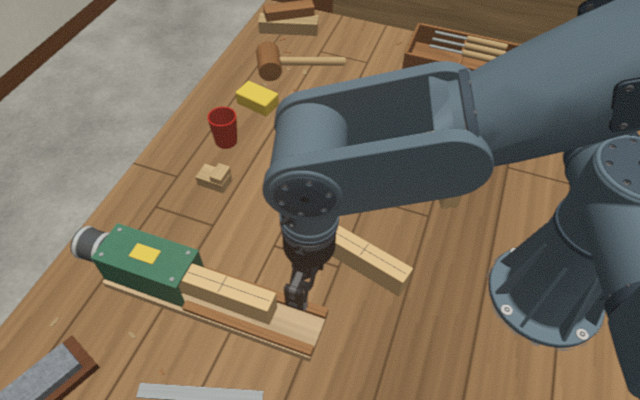

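View pics/w5.png

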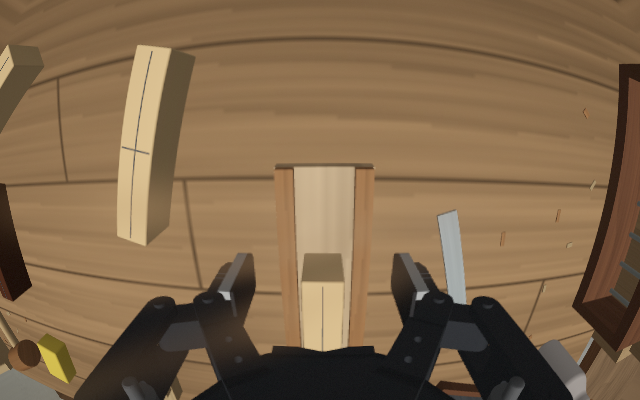

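```bash
python3 -c "
from h import *
print(workorder.hand_in())"
```

```text
the job is handed in; nothing more can be done
None
```

I laid the pale blank that started farthest from the base in the trough, slid it under the green hood until it came up firm, and handed the job in at about 14.5 s of the 38 s allowed. The hand-in gives no verdict.

**The push:** Holding it about 1 mm above the trough floor, I felt the pad's drag of about 3 N from somewhere between 0.5285 and 0.535 m of tool x. It came up firm at 0.5416 m. I pushed to about 15 N there and it did not move on, well under the 30 N at which the setting slips. Then I eased off, let go and backed clear.

**Last checks:**
- **Depth:** the rear end is at x ≈ 0.4835 m and the hood's mouth at about 0.650 m, so the front end is about 33 mm under the hood. The blank's centre is at about -0.066 m in the mouth frame.
- **Lie:** it sits flat, with its top at about 0.080 m. It is within about 2 mm of the trough's centre line and within about 1° of its direction.
- **Robot:** it is clear of everything, and the wrist force is near zero.

**Disagreements and limits:**
- **Cameras:** the top and side cameras differed by about 6 mm in y at first. Each agreed with itself on blank relative to trough, and the wrist camera read between them.
- **Pad travel:** the pad is hidden, so its travel is inferred from feel. The contact bounds give 6.5 to 13 mm, which fits the full 12 mm but does not by itself prove more than 8 mm. The firm stop is the main evidence that it is fully home.

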